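# Load a label roll into the roll dispenser

## Robot

A 7-joint arm with a two-finger parallel gripper is mounted at the origin on a cart in front of the work surface, level with it; the furniture and walls round the work are solid. World frame = base frame: x ahead of the robot, y to its left, z up, the work surface at z = 0. Lengths are in mm, angles in rad, forces in N, time in s.
With the tool pointing down it reaches from about 350 to 775 mm from the base axis. Payload 3.1 kg.
Tool frame: the origin (TCP) lies between the finger pads; the fingertips stand 22 mm ahead of it and the grasp point (between the pads) lies 3 mm ahead of it; z points along the fingers, y is the line along which they close (so a half turn about z gives the same grasp; the last joint's range is limited). The gripper opens to 85 mm and grips with 20 to 120 N. Pads are 22 mm wide; open, the fingers measure 114 mm over their backs; the gripper's body (76 mm by 85 mm) begins 54 mm behind the grasp point. The pads swing forward as they close: fully open they stand 13 mm farther back than shut.
Start: joints at [-1.355, 0.311, 0.014, 1.512, -0.004, 1.319, -0.027], TCP at [140.196, 531.848, 253.304] pointing down, gripper open.
Joint ranges: [-2.7, 2.7], [-0.3, 1.91], [-1.27, 1.3], [0.12, 2.57], [-1.44, 4.58], [0.2, 2.03], [-3.05, 3.05]. Speed limits (rad/s): [2.79, 2.79, 3.14, 3.14, 3.14, 3.14, 3.14].

## Interface

Orientations are given as a unit quaternion [x, y, z, w].
In Python, from workcell import env gives the robot as it stands. The module is installed in compiled form; this text tells all that it offers.
- The arm moves only by the shell command python3 -m pendant 'ROWS' [FORCE]. ROWS is JSON, a list of rows, each a list of 3 entries, a list of its own where there are three numbers: the shift along the world's x, y, z normalised to -1 to 1, where 1 is 0.1 m, then the turn, a rotation vector about the world's x, y, z normalised to -1 to 1, where 1 is 0.5 rad, then the opening, from 0 (shut) to 1 (fully open). A call has 1 to 10 rows; each row is the pose to reach, as a shift and turn from the pose commanded when the call began; what a row does not reach only later rows make up. A row lasts 1/8 s, in which the tool goes at most 62.5 mm and 10.7 degrees, less where a joint would pass 70% of its speed; a pose out of reach is approached as far as the arm can. A call with a number of a shift or a turn outside -1 to 1 is refused whole. A call with a gripper value outside its range is refused whole. The fingers move at their own pace and stop on an object; FORCE is the grip in N (left out, the last holds). Time passes only in rows, so rows that repeat a pose let the fingers close. It gives the time, the measured TCP pose, the force, the opening and the grip force at its end, in the units of the state.
- env.get_state(): the state, without advancing time (a new reading comes with each control period).
- env.grab_frame(name): name is "side" or "top" or "wrist"; returns a dict with "color" (480x640x3 uint8, red, green, blue), "fx", "fy", "cx", "cy" (pixels), "R" (3x3) and "t" (3): a world point X has camera coordinates R X + t; the wrist camera has in their place "hand_eye" (4x4, takes a point from camera to tool coordinates, whose origin is the TCP and whose axes are the flange's). Camera axes: x right, y down, z forward; pixel columns grow to the right and rows downward; lengths in mm; the calibration is good to about 2 mm. A picture is of the moment at which its call begins: read the wrist's pose just before it. There is no depth.
- env.close_job(): hands the job in; it is judged then, once.
Trained networks look in the newest picture that a camera, given by its name, has taken for a name from the list of things; names that differ only in an ending like _2 or _b are one class to them, and where a whole thing is asked for, a point or a joint stands for the part that bears it (a point fixed in the world has none). Each returns a list of dicts, best first, with "conf" (0 to 1); they miss things now and then, are a little off and sometimes report something else, mostly with a low value. They report only what shows in the picture. A call takes as long as a camera call.
- env.boxes_of(camera, name): "bbox" ([centre column, centre row, width, height] in pixels, round what is visible of it).
- env.cut_out(camera, name): "mask" (480x640 bool, what is visible of it) and "bbox" ([centre column, centre row, width, height] in pixels, round what is visible of it).
The state is a dict: "t": time; "joints": joint angles; "dq": joint speeds; "joint_efforts": joint torques, N m; "position": TCP position; "orientation": TCP orientation; "wrist_force": force on the tool from outside, world axes, zero at the start; "torque": the same for the moment, N m; "gripper_width": finger opening in mm; "grasp_force": force on a finger pad.
Only numpy, scipy, OpenCV 4.12 (cv2) and the standard library are available. Lean on these libraries where they do the work, as an engineer would, in place of code of your own. Each camera call takes 0.05 s, during which the arm holds its last target. There are 200 camera calls.

## Task

Load the label roll into the dispenser: with the fingers behind it, push it up the ramp and over the front roller until it drops into the cradle against its stop, keeping the fingers on it so that it never gets away and rolls back down. Then push the sliding edge guide in from outside until the roll is snug between the two guides, and let go. Only push, do not grip or lift anything, and leave the other things on the desk where they are.

Things in the scene. Friction and masses are not known exactly. Their poses are not given: they have to be found in the camera images.
- dispenser: grey sheet-metal roll dispenser, fixed to the desk, 333 mm long (x -0.267 to 0.066), 166 mm wide (y -0.105 to 0.061). Origin 4 mm above the desk top, under the cradle's middle; +x is the way the roll travels, z up; all x, y, z below are in this frame. From -x: front lip (x -0.263, 10 mm high), flat landing (z 0.004), ramp, cradle, back plate (front face x 0.051, 72 mm high, tear blade to 82 mm)
- ramp_foot (a point): middle of the ramp's lower edge, at x -0.165, z 0.004. The ramp rises at 9.5 degrees to point ramp_crest between low kerbs (inner faces at y -0.056 and 0.056, about 10 mm above the ramp)
- ramp_crest (a point): middle of the ramp's upper edge, at x -0.034, z 0.026, just before the cradle's front roller
- seat (a point): where the loaded roll's centre lies: x 0, y about 0.004 when snug, z 0.0657. The cradle under it is two free-turning black rollers along y, diameter 16 mm, axes at x -0.025 and 0.025, z 0.019; the roll must cross the front one (its centre then at z 0.072) and drop 6 mm to lie on both; the rear one is its stop
- fixed_guide (a point): middle of the fixed edge guide's inner face, x 0.01, y 0.054, z 0.05; an upright plate 98 mm high, x -0.033 to 0.053, on the far side from the sliding guide
- label_roll: white roll on the landing, cylinder 90 mm diameter, 100 mm long, 0.44 to 0.69 kg; origin at its centre (z 0.049 at the start), y along its axis, within 0.03 rad of the dispenser's y. Smooth (friction about 0.3 on the metal). Let go on the ramp, it runs back: push at its centre height or above, best with two fingertips, at about 0.05 m/s. Over 0.15 m/s with no finger on it, it got away
- edge_guide (a joint): travel of the sliding edge guide along the dispenser's +y, m: 0 fully out, more is farther in, limit 0.065; starts at 0 to 0.015. Its inner face is at y -0.084 + value. With the roll tight between the guides it reads about 0.038. It slides stiffly (about 2 N, and 1 to 3 N more while it shoves the roll along) and stays where it is left
- guide_push (a point): place to push on the sliding guide's outer face, z 0.075, 7 mm outside the inner face, at x 0. The guide is an upright plate on the dispenser's -y side, 76 mm along x, 7 mm thick, z 0.028 to 0.098; push it along +y. Outside it the desk is free. The loaded roll's top is at z 0.111
- guide_pad (a point): middle of the black wear pad, 70 x 60 mm, on the sliding guide's inner face, z 0.063. Fingers must not touch it: the guide is pushed from outside, not pinched
- spare_roll: bystander: a second, equal roll standing on end on the desk behind the dispenser's back plate; origin at its centre
- eraser: bystander: eraser, 23x55x14 mm, beside the ramp on the guide's side; origin underside centre
- binder_clip: bystander: black binder clip, 42x41x26 mm, near the dispenser's back end; origin underside centre
- sticky_pad_2: bystander: pink block of sticky notes, 77x77x26 mm, at the desk's near right corner; origin underside centre
- stapler: bystander: black stapler, 152x38x51 mm, left of the dispenser; origin underside centre
- highlighter_3: bystander: orange felt marker, 128 mm long, 17 mm thick, left on the desk
- mouse: bystander: black mouse, 105x60x38 mm, left of the keyboard

How it is judged:
By the outcome, as a careful person would: the job done as asked, in the order asked, and still so for the second after the job is handed in, with the robot touching nothing.
It also fails if it takes over 54 s, if anything falls off the work surface, if the arm or the gripper's body presses on something with over 40 N, if the wrist force passes 120 N, or if a joint passes its speed limit or range.

## Working session

There is one attempt and no reset: what is moved stays moved. The work goes in short steps, Python scripts to look and compute and a shell command to move; the robot and the scene stay as the last step left them, time stands still between calls to the robot, and variables do not carry over. Pictures are saved under pics/ and viewed, at most 10 in all, crops included, and the job is handed in when it is done.

```bash
mkdir -p pics; python3 - <<'E'
from workcell import env
import cv2,numpy as np
s=env.get_state();print({k:np.round(v,3).tolist() for k,v in s.items()})
for c in("top","side"):
    f=env.grab_frame(c);cv2.imwrite(f"pics/{c}0.png",f["color"][:,:,::-1])
    print(c,f["fx"],f["fy"],f["cx"],f["cy"],np.round(f["R"],4).tolist(),np.round(f["t"],1).tolist())
    for n in("dispenser","label_roll","edge_guide","spare_roll","eraser","binder_clip","stapler","fixed_guide","highlighter_3","mouse","sticky_pad_2"):
        print(n,[(np.round(b["bbox"]).tolist(),round(b["conf"],2)) for b in env.boxes_of(c,n)][:2])
E
```

```text
{'t': 0.0, 'joints': [-1.355, 0.312, 0.014, 1.513, -0.004, 1.319, -0.027], 'dq': [0.001, -0.0, -0.0, -0.0, -0.001, 0.0, 0.001], 'joint_efforts': [-0.0, -37.992, 0.146, -23.059, 0.012, 0.014, -0.0], 'position': [140.042, 531.156, 252.23], 'orientation': [0.129, 0.992, -0.001, -0.0], 'wrist_force': [-0.395, -0.696, -0.192], 'torque': [0.005, 0.018, 0.058], 'grasp_force': 0.0, 'gripper_width': 85.305}
top 453.6599163120623 453.6599163120623 316.59190924794876 242.8317259571575 [[0.0069, -0.9997, -0.0247], [-0.9921, -0.0038, -0.1256], [0.1255, 0.0254, -0.9918]] [115.1, 561.6, 1005.5]
dispenser [([388.0, 230.0, 163.0, 123.0], 0.68)]
label_roll [([348.0, 237.0, 54.0, 54.0], 0.72)]
edge_guide [([436.0, 245.0, 27.0, 12.0], 0.66)]
spare_roll [([475.0, 177.0, 57.0, 51.0], 0.73), ([191.0, 215.0, 32.0, 47.0], 0.4)]
eraser [([381.0, 282.0, 25.0, 17.0], 0.61)]
binder_clip [([483.0, 233.0, 17.0, 16.0], 0.56), ([164.0, 287.0, 16.0, 51.0], 0.46)]
stapler [([212.0, 277.0, 44.0, 67.0], 0.79), ([166.0, 286.0, 13.0, 51.0], 0.59)]
fixed_guide [([389.0, 235.0, 167.0, 121.0], 0.72)]
highlighter_3 []
mouse [
[... 241 characters left out ...]
.6657]] [550.9, 31.0, 1516.6]
dispenser [([312.0, 221.0, 101.0, 118.0], 0.87)]
label_roll [([309.0, 236.0, 49.0, 42.0], 0.75)]
edge_guide [([320.0, 184.0, 10.0, 29.0], 0.61)]
spare_roll [([266.0, 166.0, 27.0, 46.0], 0.58), ([309.0, 238.0, 49.0, 40.0], 0.56)]
eraser [([351.0, 230.0, 18.0, 20.0], 0.66), ([308.0, 222.0, 100.0, 109.0], 0.29)]
binder_clip [([264.0, 370.0, 49.0, 36.0], 0.67)]
stapler [([338.0, 351.0, 69.0, 51.0], 0.61)]
fixed_guide [([311.0, 221.0, 98.0, 114.0], 0.84), ([310.0, 236.0, 52.0, 44.0], 0.4)]
highlighter_3 [([347.0, 405.0, 63.0, 21.0], 0.67)]
mouse [([266.0, 370.0, 51.0, 37.0], 0.68)]
sticky_pad_2 [([379.0, 178.0, 34.0, 23.0], 0.84), ([311.0, 221.0, 94.0, 116.0], 0.19)]
```

```bash
python3 - <<'E'
import cv2
a=cv2.imread("pics/top0.png")[140:360,280:550];cv2.imwrite("pics/topc.png",cv2.resize(a,None,fx=2.7,fy=2.7,interpolation=2))
a=cv2.imread("pics/side0.png")[120:300,220:420];cv2.imwrite("pics/sidec.png",cv2.resize(a,None,fx=3.3,fy=3.3,interpolation=2))
E
```

```text
(no output)
```

View pics/topc.png

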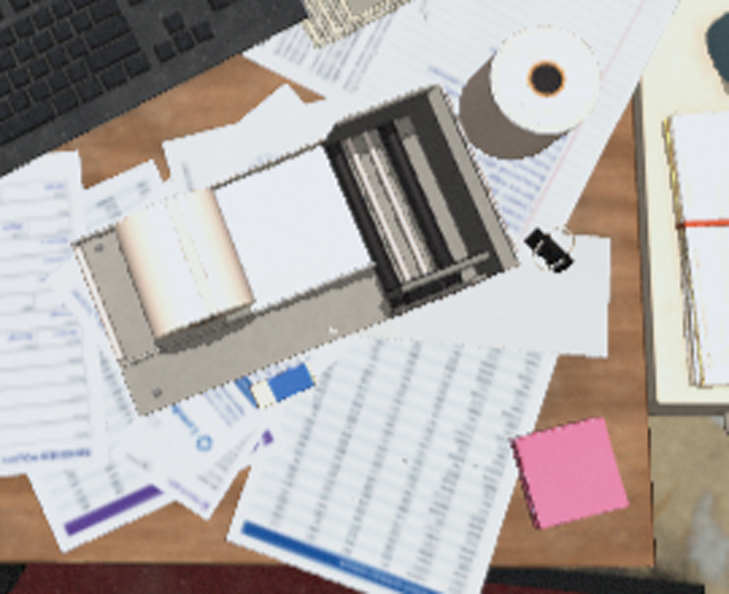

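View pics/sidec.png

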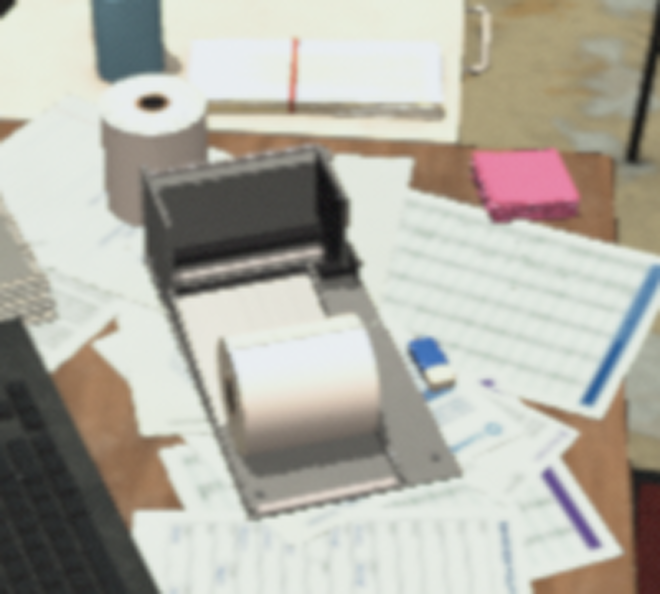

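```bash
cat > h.py <<'E'
import numpy as np,cv2
from workcell import env
def proj(f,X):
    c=np.atleast_2d(X)@np.array(f["R"]).T+np.array(f["t"]);return np.c_[c[:,0]/c[:,2]*f["fx"]+f["cx"],c[:,1]/c[:,2]*f["fy"]+f["cy"]]
def w(p,X):
    X=np.atleast_2d(X)*1000.;c,s=np.cos(p[2]),np.sin(p[2])
    return np.c_[p[0]+c*X[:,0]-s*X[:,1],p[1]+s*X[:,0]+c*X[:,1],X[:,2]+4]
def back(f,uv,z):
    d=np.array(f["R"]).T@np.array([(uv[0]-f["cx"])/f["fx"],(uv[1]-f["cy"])/f["fy"],1]);o=-np.array(f["R"]).T@np.array(f["t"])
    return o+d*(z-o[2])/d[2]
def overlay(f,p,polys,crop,k,name):
    a=f["color"][:,:,::-1].copy();x0,y0,x1,y1=crop;a=cv2.resize(a[y0:y1,x0:x1],None,fx=k,fy=k,interpolation=2)
    for P,col in polys:
        q=(proj(f,w(p,P))-[x0,y0]+.5)*k;cv2.polylines(a,[q.astype(int).reshape(-1,1,2)],False,col,1)
    cv2.imwrite(name,a)
E
cat > fit.py <<'E'
from h import *
from scipy.optimize import least_squares
T=env.grab_frame("top");S=env.grab_frame("side")
t=lambda a,b:(a/2.7+280-.5,b/2.7+140-.5)
s=lambda a,b:(a/3.3+220-.5,b/3.3+120-.5)
D=[(T,t(77,243),(-.267,.061,.006)),(T,t(140,415),(-.267,-.105,0)),(T,t(373,265),(-.034,-.056,.026)),(T,t(325,148),(-.034,.056,.028)),(S,s(255,517),(-.267,.061,0)),(S,s(462,475),(-.267,-.105,0))]
r=lambda p:np.concatenate([(proj(f,w(p,X))[0]-u) for f,u,X in D])
o=least_squares(r,[500,-150,-1.2],x_scale=[100,100,1]);p=o.x;print(p,np.round(o.fun,1));np.save("p.npy",p)
b=np.array([(-.267,-.105,0),(-.267,.061,0),(.066,.061,0),(.066,-.105,0),(-.267,-.105,0)])
ramp=np.array([(-.165,-.056,.004),(-.034,-.056,.026),(-.034,.056,.026),(-.165,.056,.004),(-.165,-.056,.004)])
fg=np.array([(-.033,.054,0),(-.033,.054,.098),(.053,.054,.098),(.053,.054,0)])
bp=np.array([(.051,.054,.072),(.051,-.09,.072)])
g=np.array([(-.038,-.084,.028),(-.038,-.084,.098),(.038,-.084,.098),(.038,-.084,.028)])
P=[(b,(0,0,255)),(ramp,(0,255,0)),(fg,(255,0,255)),(bp,(255,255,0)),(g,(0,140,255))]
overlay(T,p,P,(280,140,550,360),2.9,"pics/to1.png");overlay(S,p,P,(220,120,420,300),3.3,"pics/so1.png")
E
python3 fit.py
```

```text
[ 638.10510481 -127.94709607   -1.19143182] [-1.4  0.1  1.1  2.1  1.2  0.5  0.3 -0.6 -2.6  1.3  0.3 -0. ]
```

View pics/to1.png

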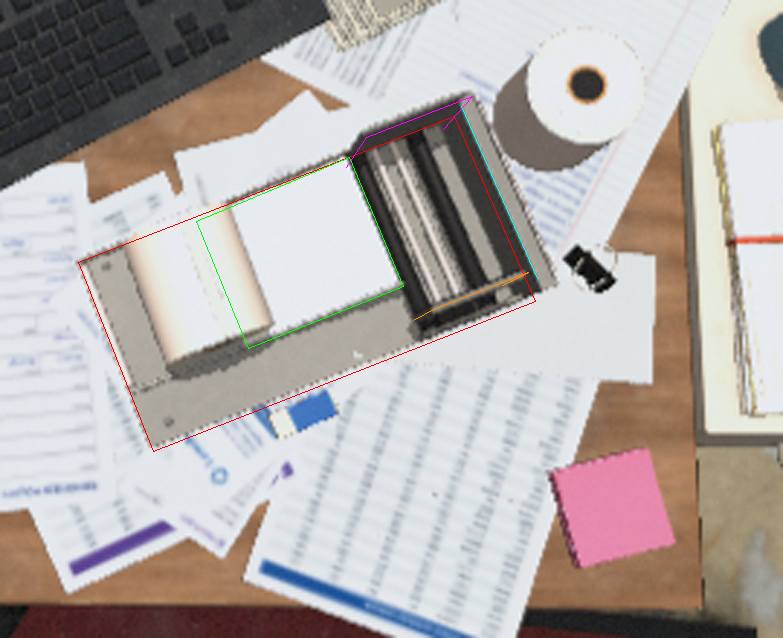

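View pics/so1.png

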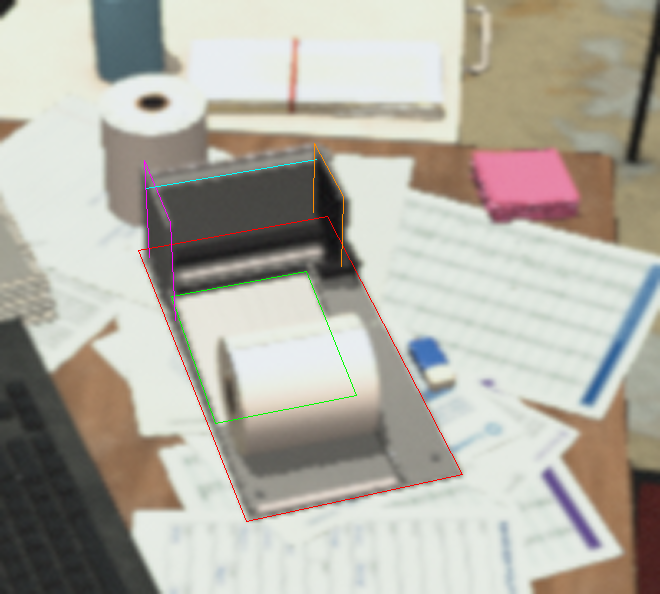

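```bash
cat > roll.py <<'E'
from h import *
from scipy.optimize import minimize
import sys
p=np.load("p.npy")
def hullmask(f,x,y,yaw,z):
    a=np.linspace(0,2*np.pi,40)
    L=np.concatenate([np.c_[.045*np.cos(a),np.full(40,e),.045*np.sin(a)] for e in(-.05,.05)])
    c,s=np.cos(yaw),np.sin(yaw)
    X=np.c_[x+c*L[:,0]-s*L[:,1],y+s*L[:,0]+c*L[:,1],z+L[:,2]]
    m=np.zeros((480,640),np.uint8);h=cv2.convexHull((proj(f,w(p,X))*16).astype(np.int32))
    cv2.fillConvexPoly(m,h,1,cv2.LINE_8,4);return m>0
def zc(x):
    if x<-.169:return .049
    if x<-.041:return .049+.1673*(x+.169)
    if x<-.02:return .0715
    return .0657
def roll(cams=("top","side"),x0=(-.21,0,0)):
    F=[]
    for c in cams:
        f=env.grab_frame(c);r=env.cut_out(c,"label_roll")
        if r:F.append((f,r[0]["mask"],r[0]["conf"]))
    def cost(v):
        return sum(1-(m&h).sum()/(m|h).sum() for f,m,_ in F for h in[hullmask(f,v[0]/1e3,v[1]/1e3,v[2]/100,zc(v[0]/1e3))])
    best=min((minimize(cost,[x0[0]*1e3+d,x0[1]*1e3,x0[2]*100],method="Nelder-Mead",options=dict(initial_simplex=np.array([x0[0]*1e3+d,0,0])+np.array([[0,0,0],[10,0,0],[0,8,0],[0,0,4]]))) for d in(-8,8)),key=lambda o:o.fun)
    print("roll x,y mm, yaw:",np.round(best.x*[1,1,.01],3),"cost",best.fun/len(F),[a[2] for a in F])
    return best.x
if __name__=="__main__":roll()
E
python3 roll.py
python3 - <<'E'
from h import *
from roll import *
roll(("top",));roll(("side",))
for c in("top",):
    f=env.grab_frame(c);b=env.cut_out(c,"edge_guide")
    for r in b:
        v,u=np.nonzero(r["mask"]);print(r["conf"],len(u))
        q=np.array([back(f,(a,d),102) for a,d in zip(u,v)])[:,:2]-p[:2]
        cc,ss=np.cos(p[2]),np.sin(p[2]);q=q@np.array([[cc,-ss],[ss,cc]]);print("guide top frame min/med/max",q.min(0),np.median(q,0),q.max(0))
E
```

```text
roll x,y mm, yaw: [-1.87796e+02  1.39900e+00 -3.30000e-02] cost 0.04769919620522639 [0.73, 0.7]
roll x,y mm, yaw: [-1.87725e+02  2.98200e+00 -2.20000e-02] cost 0.07219115404168785 [0.65]
roll x,y mm, yaw: [-1.88188e+02  1.20000e-02 -6.50000e-02] cost 0.0374149659863946 [0.82]
0.79 215
guide top frame min/med/max [-51.91214055 -97.08248922] [-18.30432535 -84.6634161 ] [ 30.09034904 -78.06381701]
0.59 8943
guide top frame min/med/max [-270.51042506 -103.12162709] [-74.38315119 -33.54260397] [57.85435768 61.82275067]
```

```bash
python3 -m pendant '[[[0.33,-0.33,0],[0,0,-0.15],0.6],[[0.67,-0.67,0],[0,0,-0.31],0.6],[[1,-1,0],[0,0,-0.46],0.6]]' && python3 -m pendant '[[[0.33,-0.33,0],[0,0,-0.15],0.6],[[0.67,-0.67,0],[0,0,-0.31],0.6],[[1,-1,0],[0,0,-0.47],0.6]]' && python3 -m pendant '[[[0.33,-0.33,0],[0,0,-0.15],0.6],[[0.67,-0.67,0],[0,0,-0.31],0.6],[[1,-1,0],[0,0,-0.47],0.6]]' && python3 -m pendant '[[[0.33,-0.33,0],[0,0,-0.15],0.6],[[0.67,-0.67,0],[0,0,-0.31],0.6],[[0.95,-1,0],[0,0,-0.47],0.6],[[0.95,-1,0],[0,0,-0.47],0.6]]'
```

```text
t: 2.17
position: [241.3, 430.7, 253.4]
orientation: [0.243, 0.97, 0.0, 0.0]
wrist_force: [0.3, -0.4, -0.5]
gripper_width: 51.6
grasp_force: 0.0
t: 2.55
position: [341.3, 330.6, 253.6]
orientation: [0.355, 0.935, 0.0, 0.0]
wrist_force: [-0.0, 0.9, 1.0]
gripper_width: 51.3
grasp_force: 0.0
t: 2.92
position: [441.2, 230.7, 253.6]
orientation: [0.462, 0.887, 0.0, 0.0]
wrist_force: [0.2, 0.2, -0.5]
gripper_width: 51.3
grasp_force: 0.0
t: 3.42
position: [537.3, 126.8, 253.4]
orientation: [0.565, 0.825, -0.001, 0.002]
wrist_force: [-0.8, 0.2, -0.2]
gripper_width: 51.1
grasp_force: 0.0
```

```bash
python3 -m pendant '[[[0,0,-0.33],[0,0,0.02],0.6],[[0,0,-0.67],[0,0,0.02],0.6],[[0,0,-1],[0,0,0.02],0.6]]' && python3 -m pendant '[[[0,0,-0.33],[0,0,0],0.6],[[0,0,-0.67],[0,0,0],0.6],[[0,0,-0.95],[0,0,0],0.6],[[0,0,-0.95],[0,0,0],0.6]]'
python3 - <<'E'
from h import *
f=env.grab_frame("side");a=f["color"][150:330,220:420,::-1];a=cv2.resize(a,None,fx=3.3,fy=3.3,interpolation=2);cv2.imwrite("pics/s2.png",a)
E
```

```text
t: 3.8
position: [534.6, 133.3, 152.4]
orientation: [0.557, 0.831, 0.0, -0.0]
wrist_force: [0.6, -0.4, -0.4]
gripper_width: 51.2
grasp_force: 0.0
t: 4.3
position: [532.5, 132.7, 56.2]
orientation: [0.557, 0.831, -0.002, -0.002]
wrist_force: [-0.3, -0.2, -0.2]
gripper_width: 51.0
grasp_force: 0.0
```

View pics/s2.png

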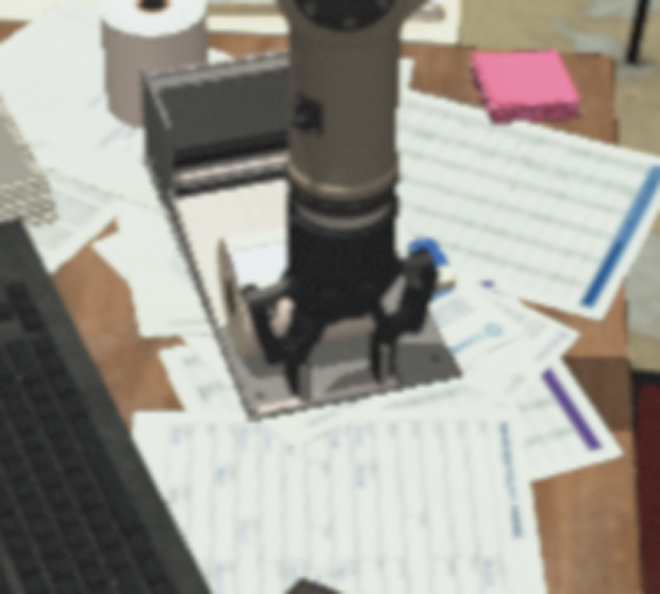

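```bash
python3 - <<'E'
from h import *
f=env.grab_frame("side")
for z in(25,35,45,55):print(z,(proj(f,[532.5,132.7,z])[0]-[220,150])*3.3)
print(w(np.load("p.npy"),[[-.265,0,.054]]))
from roll import roll
roll(("top","side"),(-.188,0,0))
E
```

```text
25 [334.06224135 395.32826179]
35 [334.27995431 385.28630103]
45 [334.49971701 375.14979619]
55 [334.72155854 364.91740576]
[[539.96759221 118.2114476   58.        ]]
roll x,y mm, yaw: [-1.87694e+02  2.79200e+00 -9.00000e-03] cost 0.4491384155651267 [0.8, 0.6]
```

```bash
python3 -m pendant '[[[0.074,-0.105,0],[0,0,0],0.6],[[0.121,-0.221,0],[0,0,0],0.6],[[0.144,-0.279,0],[0,0,0],0.6],[[0.167,-0.337,0],[0,0,0],0.6],[[0.19,-0.395,0],[0,0,0],0.6],[[0.213,-0.453,0],[0,0,0],0.6],[[0.236,-0.512,0],[0,0,0],0.6],[[0.26,-0.57,0.01],[0,0,0],0.6],[[0.283,-0.628,0.02],[0,0,0],0.6],[[0.306,-0.686,0.03],[0,0,0],0.6]]'
python3 - <<'E'
from h import *
s=env.get_state();p=np.load("p.npy");q=np.array(s["position"][:2])-p[:2];c,n=np.cos(p[2]),np.sin(p[2]);print("tcp frame",c*q[0]+n*q[1],-n*q[0]+c*q[1],s["position"][2],s["t"])
from roll import roll
roll(("top","side"),(-.15,0,0))
E
```

```text
t: 5.85
position: [566.1, 63.6, 61.5]
orientation: [0.557, 0.83, 0.0, -0.0]
wrist_force: [-0.2, 2.7, 2.6]
gripper_width: 51.2
grasp_force: 1.6
tcp frame -204.56929248072606 4.032032225727377 61.53842048135143 5.85
roll x,y mm, yaw: [-1.46496e+02 -8.68000e-01 -1.00000e-02] cost 0.7719884697876467 [0.68, 0.87]
```

```bash
python3 -m pendant '[[[0.02,-0.059,0.01],[0,0,0],0.6],[[0.041,-0.118,0.019],[0,0,0],0.6],[[0.061,-0.178,0.028],[0,0,0],0.6],[[0.082,-0.237,0.038],[0,0,0],0.6],[[0.102,-0.296,0.047],[0,0,0],0.6],[[0.122,-0.355,0.057],[0,0,0],0.6],[[0.143,-0.414,0.066],[0,0,0],0.6],[[0.163,-0.474,0.076],[0,0,0],0.6],[[0.184,-0.533,0.085],[0,0,0],0.6],[[0.204,-0.592,0.095],[0,0,0],0.6]]'
cat > where.py <<'E'
from h import *
s=env.get_state();p=np.load("p.npy");q=np.array(s["position"][:2])-p[:2];c,n=np.cos(p[2]),np.sin(p[2]);print("tcp frame",c*q[0]+n*q[1],-n*q[0]+c*q[1],s["position"][2],s["t"])
E
python3 where.py
python3 - <<'E'
from h import *
k=[]
for c,(x0,y0,x1,y1) in(("top",(330,150,530,300)),("side",(240,120,400,240))):
    f=env.grab_frame(c);k.append(cv2.resize(f["color"][y0:y1,x0:x1,::-1],(400,300),interpolation=2))
cv2.imwrite("pics/m3.png",np.hstack(k))
E
```

```text
t: 7.3
position: [586.3, 3.7, 70.8]
orientation: [0.558, 0.83, -0.0, -0.0]
wrist_force: [-1.1, 3.2, 2.1]
gripper_width: 51.1
grasp_force: 1.7
tcp frame -141.4319431764215 0.5999215375033202 70.83785360699851 7.3
```

View pics/m3.png

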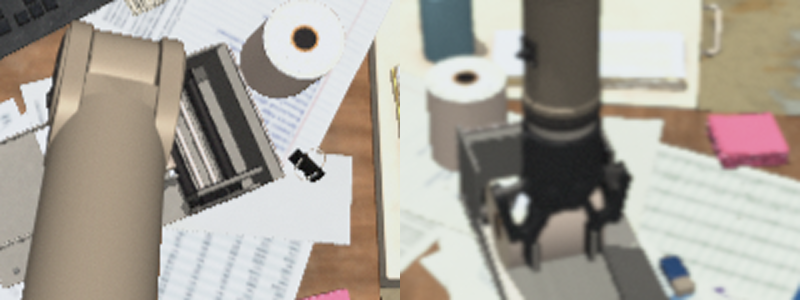

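```bash
python3 - <<'E'
from h import *
f=env.grab_frame("side");p=np.load("p.npy")
P=np.array([(-.141,.0006,.045),(-.141,.033,.045),(-.141,-.033,.045),(-.085,.05,.062),(-.085,-.05,.062),(-.13,.05,.062),(-.13,-.05,.062),(-.13,-.056,.02),(-.13,.056,.02)])
q=(proj(f,w(p,P))-[240,120])*2.5+[400,0];print(np.round(q))
overlay(f,p,[(np.array([(-.13,.05,.062),(-.13,-.05,.062)]),(0,0,255)),(np.array([(-.141,.033,.045),(-.141,-.033,.045)]),(0,255,0)),(np.array([(-.165,-.056,.004),(-.034,-.056,.026),(-.034,.056,.026),(-.165,.056,.004),(-.165,-.056,.004)]),(255,0,0))],(270,140,350,240),6,"pics/m4.png")
E
```

```text
[[559. 263.]
 [527. 269.]
 [591. 257.]
 [496. 225.]
 [590. 208.]
 [507. 253.]
 [604. 234.]
 [609. 265.]
 [503. 286.]]
```

View pics/m4.png

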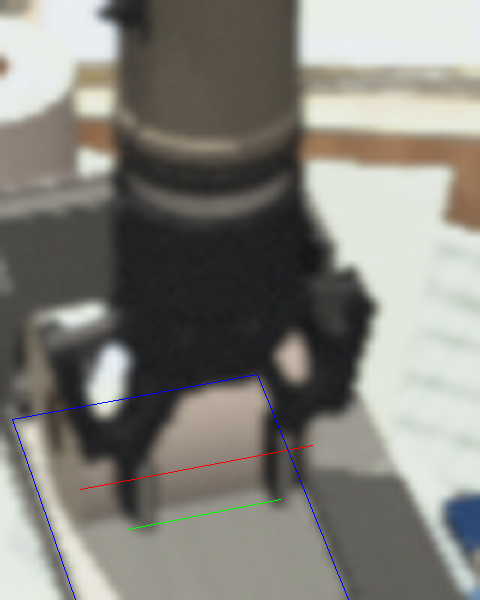

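```bash
python3 - <<'E'
from roll import *
f=env.grab_frame("side");r=env.cut_out("side","label_roll")
for k in r[:2]:
    m=k["mask"];print(k["conf"],k["bbox"],m.sum())
m=r[0]["mask"]
H={y:hullmask(f,-.0854,y/1e3,0,zc(-.0854)) for y in(0,3,6)}
lo=lambda a:(np.nonzero(a)[0].min(),np.nonzero(a)[0].max()) if a.any() else None
for v in range(185,235,4):print(v,lo(m[v]),[lo(H[y][v]) for y in H])
g=f["color"].astype(int).sum(2)//3
for v in(205,212,220):print(v,g[v,268:330].tolist())
E
```

```text
0.73 [297.1, 211.2, 47.9, 41.1] 614
185 None [(np.int64(313), np.int64(313)), None, None]
189 None [(np.int64(291), np.int64(317)), (np.int64(291), np.int64(315)), (np.int64(291), np.int64(314))]
193 (np.int64(276), np.int64(285)) [(np.int64(274), np.int64(318)), (np.int64(273), np.int64(317)), (np.int64(272), np.int64(316))]
197 (np.int64(274), np.int64(276)) [(np.int64(274), np.int64(319)), (np.int64(273), np.int64(318)), (np.int64(272), np.int64(317))]
201 (np.int64(274), np.int64(319)) [(np.int64(274), np.int64(320)), (np.int64(273), np.int64(319)), (np.int64(272), np.int64(318))]
205 (np.int64(275), np.int64(313)) [(np.int64(274), np.int64(321)), (np.int64(273), np.int64(320)), (np.int64(272), np.int64(319))]
209 (np.int64(275), np.int64(313)) [(np.int64(275), np.int64(321)), (np.int64(274), np.int64(320)), (np.int64(273), np.int64(319))]
213 (np.int64(276), np.int64(312)) [(np.int64(276), np.int64(322)), (np.int64(275), np.int64(320)), (np.int64(273), np.int64(319))]
217 (np.int64(277), np.int64(312)) [(np.int64(277), np.int64(321)), (np.int64(276), np.int64(320)), (np.int64(27
[... 492 characters left out ...]
, 112, 127, 145, 158, 160, 160, 159, 161, 163, 161, 140, 96, 52, 36, 32, 36, 39, 40, 39, 38, 37, 33, 31, 35, 35, 67, 134]
212 [193, 150, 112, 88, 113, 165, 208, 215, 180, 127, 84, 66, 90, 94, 70, 43, 35, 34, 31, 36, 42, 48, 48, 45, 38, 34, 34, 46, 82, 123, 147, 155, 156, 155, 154, 153, 153, 152, 151, 150, 151, 149, 149, 148, 139, 109, 62, 39, 49, 59, 54, 48, 70, 112, 141, 150, 150, 150, 151, 151, 151, 152]
220 [230, 230, 225, 200, 160, 131, 111, 137, 172, 194, 175, 137, 123, 122, 123, 121, 125, 130, 129, 123, 102, 67, 41, 32, 52, 77, 89, 91, 105, 117, 119, 118, 117, 116, 115, 115, 114, 113, 112, 111, 109, 111, 109, 109, 105, 86, 58, 39, 59, 77, 73, 58, 61, 75, 86, 92, 95, 95, 95, 96, 97, 96]
```

```bash
python3 -m pendant '[[[0.023,-0.058,0.01],[0,0,0],0.6],[[0.046,-0.116,0.02],[0,0,0],0.6],[[0.069,-0.174,0.03],[0,0,0],0.6],[[0.093,-0.232,0.04],[0,0,0],0.6],[[0.116,-0.29,0.05],[0,0,0],0.6],[[0.139,-0.349,0.06],[0,0,0],0.6],[[0.162,-0.407,0.07],[0,0,0],0.6],[[0.185,-0.465,0.08],[0,0,0],0.6]]';python3 where.py
```

```text
t: 8.55
position: [605.0, -43.7, 78.8]
orientation: [0.558, 0.83, -0.0, 0.001]
wrist_force: [-1.2, 1.1, 0.6]
gripper_width: 51.0
grasp_force: 1.0
tcp frame -90.55436405532276 0.4174252718929239 78.84278833698306 8.55
```

```bash
python3 -m pendant '[[[0.023,-0.058,0],[0,0,0],0.6],[[0.048,-0.12,0],[0,0,0],0.6],[[0.08,-0.2,0],[0,0,0],0.6],[[0.112,-0.28,0],[0,0,0],0.6],[[0.126,-0.316,0],[0,0,0],0.6],[[0.126,-0.316,0],[0,0,0],0.6],[[0.126,-0.316,0],[0,0,0],0.6]]';python3 where.py
python3 - <<'E'
from roll import *
roll(("side",),(0,0,0))
k=[]
for c,(x0,y0,x1,y1) in(("top",(380,150,500,240)),("side",(260,120,360,195))):
    f=env.grab_frame(c);k.append(cv2.resize(f["color"][y0:y1,x0:x1,::-1],(400,300),interpolation=2))
cv2.imwrite("pics/m5.png",np.hstack(k))
E
```

```text
t: 9.43
position: [617.4, -73.8, 78.8]
orientation: [0.557, 0.83, 0.0, 0.0]
wrist_force: [-0.1, 1.1, 0.9]
gripper_width: 51.4
grasp_force: 0.0
tcp frame -57.950724257988654 0.7979401886766269 78.79209750704187 9.425
roll x,y mm, yaw: [-6.199  1.936 -0.231] cost 0.6912080057183703 [0.6]
```

View pics/m5.png

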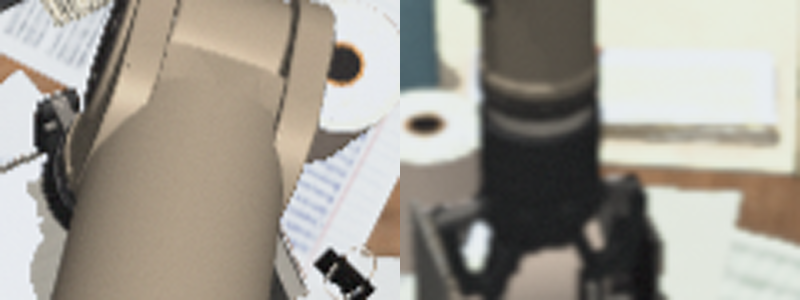

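```bash
python3 -m pendant '[[[-0.037,0.093,0],[0,0,0],0.6],[[-0.15,0.37,0],[0,0,0],0.6],[[-0.3,0.75,0.3],[0,0,0],0.3],[[-0.37,0.93,0.8],[0,0,0],0],[[-0.37,0.93,1],[0,0,0],0],[[-0.37,0.93,1],[0,0,0],0]]';python3 where.py
python3 - <<'E'
from roll import *
roll(("side",),(0,0,0));roll(("top","side"),(0,0,0))
f=env.grab_frame("side")
p=np.load("p.npy");m=hullmask(f,0,0,0,.0657).astype(np.uint8)
f["color"]=f["color"].copy();cv2.drawContours(f["color"],cv2.findContours(m,0,2)[0],-1,(255,0,0),1)
a=cv2.resize(f["color"][130:205,255:355,::-1],None,fx=5,fy=5,interpolation=2)
t=env.grab_frame("top");b=cv2.resize(t["color"][170:260,400:500,::-1],(375,375),interpolation=2)
cv2.imwrite("pics/m6.png",np.hstack([cv2.resize(a,(425,375)),b]))
E
```

```text
t: 10.38
position: [581.4, 19.9, 180.9]
orientation: [0.557, 0.831, 0.002, 0.002]
wrist_force: [-0.7, -1.1, 0.0]
gripper_width: -0.0
grasp_force: 0.0
tcp frame -158.32203275178057 2.0230764312118694 180.85465408227688 10.375
roll x,y mm, yaw: [-6.252  6.051 -0.192] cost 0.3723702664796634 [0.86]
roll x,y mm, yaw: [-1.836  5.059 -0.029] cost 0.45349540795615995 [0.71, 0.68]
```

View pics/m6.png

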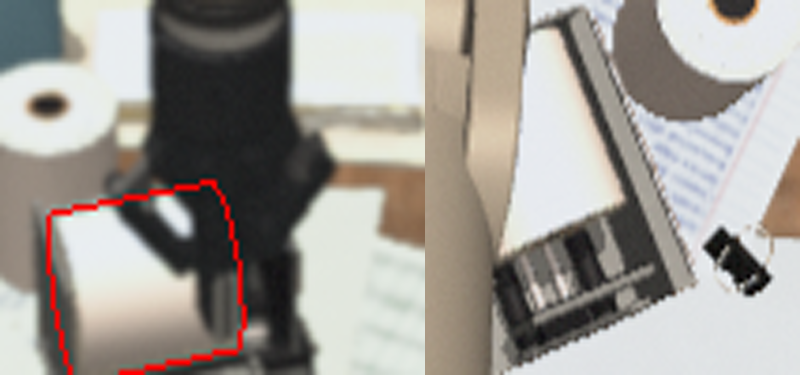

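```bash
python3 -m pendant '[[[-0.15,-0.4,0],[0,0,0],0],[[-0.3,-0.8,0],[0,0,0],0],[[-0.38,-0.97,0],[0,0,0],0]]' && python3 -m pendant '[[[-0.15,-0.4,0],[0,0,0],0],[[-0.3,-0.8,0],[0,0,0],0],[[-0.38,-0.98,0],[0,0,0],0],[[-0.38,-0.98,-0.4],[0,0,0],0],[[-0.38,-0.98,-0.8],[0,0,0],0],[[-0.38,-0.98,-0.95],[0,0,0],0],[[-0.38,-0.98,-0.95],[0,0,0],0]]'; python3 where.py
python3 - <<'E'
from roll import *
x=roll(("top","side"),(0,.004,0))
f=env.grab_frame("side");f["color"]=f["color"].copy()
m=hullmask(f,0,.004,0,.0657).astype(np.uint8);cv2.drawContours(f["color"],cv2.findContours(m,0,2)[0],-1,(255,0,0),1)
a=f["color"][130:205,255:355,::-1]
t=env.grab_frame("top");t["color"]=t["color"].copy()
m=hullmask(t,0,.004,0,.0657).astype(np.uint8);cv2.drawContours(t["color"],cv2.findContours(m,0,2)[0],-1,(255,0,0),1)
b=cv2.resize(t["color"][165:265,390:500,::-1],(385,375),interpolation=2)
cv2.imwrite("pics/m7.png",np.hstack([cv2.resize(a,(415,375)),b]))
E
```

```text
t: 11.15
position: [541.1, -81.4, 178.7]
orientation: [0.559, 0.829, -0.001, 0.0]
wrist_force: [0.6, 0.9, 0.7]
gripper_width: -0.0
grasp_force: 0.0
t: 12.02
position: [504.2, -175.2, 83.1]
orientation: [0.557, 0.83, -0.0, -0.001]
wrist_force: [0.0, 0.3, 0.7]
gripper_width: 0.3
grasp_force: 0.0
tcp frame -5.674533183743847 -141.92544478612857 83.1128167162486 12.025
roll x,y mm, yaw: [-1.806  3.673  0.013] cost 0.10659715389108332 [0.68, 0.86]
```

View pics/m7.png

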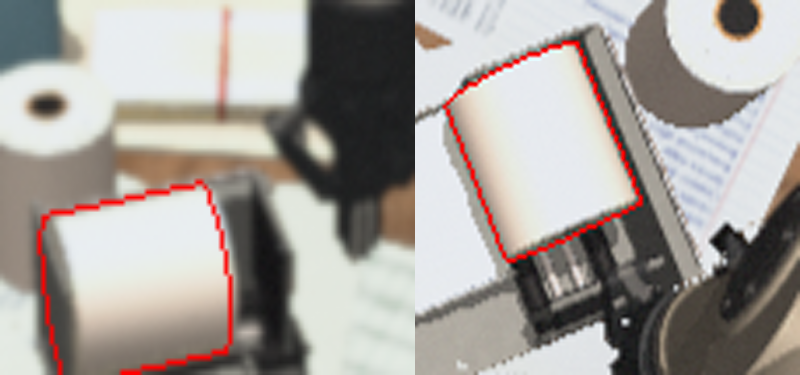

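```bash
python3 -m pendant '[[[0.09,0.04,0],[0,0,0],0],[[0.19,0.074,0],[0,0,0],0],[[0.28,0.111,0],[0,0,0],0],[[0.33,0.133,0],[0,0,0],0],[[0.39,0.156,0],[0,0,0],0],[[0.45,0.178,0],[0,0,0],0]]'; python3 where.py; python3 -m pendant '[[[0.047,0.019,0],[0,0,0],0],[[0.093,0.037,0],[0,0,0],0],[[0.13,0.052,0],[0,0,0],0]]'; python3 where.py;python3 -m pendant '[[[0.028,0.011,0],[0,0,0],0],[[0.056,0.022,0],[0,0,0],0]]'; python3 where.py
```

```text
t: 13.08
position: [548.8, -158.0, 83.7]
orientation: [0.558, 0.83, -0.0, -0.001]
wrist_force: [-4.1, 0.7, 2.6]
gripper_width: 0.2
grasp_force: 1.6
tcp frame -5.176379029491997 -94.07537142835665 83.66507736082295 13.075
t: 13.45
position: [561.6, -153.3, 83.7]
orientation: [0.558, 0.83, -0.001, -0.001]
wrist_force: [-5.2, 0.5, 4.5]
gripper_width: -0.2
grasp_force: 1.9
tcp frame -4.780636459166132 -80.50478497265905 83.74077486981982 13.45
t: 13.7
position: [563.8, -153.3, 84.1]
orientation: [0.559, 0.829, -0.003, -0.003]
wrist_force: [-16.1, -1.4, 13.5]
gripper_width: -0.2
grasp_force: 1.4
tcp frame -3.9911301689583 -78.37779107113504 84.131375078031 13.7
```

```bash
python3 -m pendant '[[[-0.15,-0.06,0],[0,0,0],0],[[-0.45,-0.18,0],[0,0,0],0],[[-0.9,-0.36,0],[0,0,0],0],[[-0.9,-0.36,0],[0,0,0],0]]'; python3 where.py
python3 - <<'E'
from roll import *
roll(("top","side"),(0,.004,0))
for c in("top","side"):
    f=env.grab_frame(c);r=env.cut_out(c,"edge_guide")
    for b in r[:2]:
        v,u=np.nonzero(b["mask"]);print(c,b["conf"],len(u),np.round(b["bbox"]))
        if c=="top" and len(u)<2000:
            q=np.array([back(f,(a,d),102) for a,d in zip(u,v)])[:,:2]-p[:2];cc,ss=np.cos(p[2]),np.sin(p[2]);q=q@np.array([[cc,-ss],[ss,cc]]);print(np.percentile(q,[2,50,98],axis=0))
    for y in(-.081,-.06,-.046):print(y,np.round(proj(f,w(p,[(-.038,y,.098),(.038,y,.098),(.038,y-.007,.098),(-.038,y-.007,.098)]))).tolist())
f=env.grab_frame("top");g=f["color"].astype(int).sum(2)//3
for x in(-.02,0,.02):
    ys=np.arange(-.11,-.02,.003);q=proj(f,w(p,np.c_[np.full(len(ys),x),ys,np.full(len(ys),.098)])).round().astype(int);print(x,list(zip((ys*1e3).round().astype(int).tolist(),g[q[:,1],q[:,0]].tolist())))
E
```

```text
t: 14.2
position: [474.5, -189.5, 83.6]
orientation: [0.56, 0.828, -0.001, -0.0]
wrist_force: [0.6, 0.6, 0.2]
gripper_width: 0.2
grasp_force: 0.0
tcp frame -3.464217053857034 -174.77708359836438 83.59549871712143 14.2
roll x,y mm, yaw: [-2.814e+00  7.271e+00 -5.000e-03] cost 0.09100378787878788 [0.71, 0.87]
top 0.6 231 [436. 231.  34.  14.]
[[-47.22874812 -72.9811184 ]
 [-18.82897872 -59.1592624 ]
 [ 25.23833583 -52.56382066]]
top 0.59 8792 [392. 233. 167. 123.]
-0.081 [[428.0, 245.0], [461.0, 232.0], [463.0, 235.0], [430.0, 248.0]]
-0.06 [[424.0, 236.0], [457.0, 223.0], [459.0, 226.0], [426.0, 239.0]]
-0.046 [[422.0, 230.0], [455.0, 217.0], [456.0, 220.0], [423.0, 233.0]]
side 0.6 175 [310. 183.  10.  31.]
-0.081 [[322.0, 179.0], [314.0, 163.0], [316.0, 163.0], [325.0, 179.0]]
-0.06 [[315.0, 181.0], [306.0, 164.0], [309.0, 164.0], [317.0, 180.0]]
-0.046 [[309.0, 181.0], [301.0, 165.0], [304.0, 165.0], [312.0, 181.0]]
-0.02 [(-110, 225), (-107, 228), (-104, 201), (-101, 80), (-98, 139), (-95, 128), (-92, 107), (-89, 166), (-86, 94), (-83, 139), (-80, 99), (-77, 84), (-74, 30), (-71, 
[... 204 characters left out ...]
 (-107, 152), (-104, 225), (-101, 109), (-98, 139), (-95, 64), (-92, 62), (-89, 49), (-86, 58), (-83, 56), (-80, 58), (-77, 53), (-74, 29), (-71, 33), (-68, 31), (-65, 34), (-62, 51), (-59, 94), (-56, 146), (-53, 115), (-50, 47), (-47, 56), (-44, 64), (-41, 234), (-38, 234), (-35, 234), (-32, 235), (-29, 234), (-26, 235), (-23, 234)]
0.02 [(-110, 60), (-107, 226), (-104, 223), (-101, 113), (-98, 147), (-95, 106), (-92, 154), (-89, 121), (-86, 148), (-83, 104), (-80, 146), (-77, 70), (-74, 112), (-71, 101), (-68, 144), (-65, 142), (-62, 91), (-59, 96), (-56, 130), (-53, 87), (-50, 105), (-47, 143), (-44, 127), (-41, 215), (-38, 231), (-35, 231), (-32, 231), (-29, 231), (-26, 232), (-23, 231)]
```

```bash
python3 -m pendant '[[[0,0,0.2],[0,0,0],0],[[0.3,0.12,0.2],[0,0,0],0],[[0.6,0.24,0.2],[0,0,0],0],[[0.74,0.295,0.2],[0,0,0],0],[[0.79,0.315,0.2],[0,0,0],0],[[0.84,0.335,0.2],[0,0,0],0]]'; python3 where.py; python3 -m pendant '[[[0.03,0.012,0],[0,0,0],0],[[0.06,0.024,0],[0,0,0],0]]'; python3 where.py; python3 -m pendant '[[[0.02,0.008,0],[0,0,0],0],[[0.03,0.012,0],[0,0,0],0]]'; python3 where.py
```

```text
t: 15.4
position: [561.0, -154.2, 103.6]
orientation: [0.558, 0.83, -0.001, -0.0]
wrist_force: [-0.2, -0.9, 0.5]
gripper_width: -0.0
grasp_force: 0.0
tcp frame -4.187914302975148 -81.3828615011236 103.57261296051647 15.4
t: 15.65
position: [567.5, -151.4, 103.9]
orientation: [0.558, 0.83, -0.0, -0.0]
wrist_force: [-0.2, 0.3, 0.5]
gripper_width: 0.0
grasp_force: 0.0
tcp frame -4.363025898834579 -74.23932261248501 103.88328625401084 15.65
t: 15.9
position: [570.2, -150.3, 103.8]
orientation: [0.558, 0.83, -0.0, -0.0]
wrist_force: [-1.0, -1.2, 1.0]
gripper_width: -0.0
grasp_force: 1.0
tcp frame -4.377604703667366 -71.35517946003412 103.78232035200351 15.9
```

```bash
python3 -m pendant '[[[0.02,0.008,0],[0,0,0],0],[[0.04,0.016,0],[0,0,0],0]]'; python3 where.py; python3 -m pendant '[[[0.02,0.008,0],[0,0,0],0],[[0.03,0.012,0],[0,0,0],0]]'; python3 where.py
```

```text
t: 16.15
position: [574.8, -148.5, 103.8]
orientation: [0.558, 0.83, -0.0, -0.0]
wrist_force: [-1.3, -0.9, 1.0]
gripper_width: -0.2
grasp_force: 1.1
tcp frame -4.387903861350416 -66.42675332444676 103.77392406403779 16.15
t: 16.4
position: [576.8, -147.7, 103.8]
orientation: [0.558, 0.83, -0.001, -0.001]
wrist_force: [-5.6, -1.0, 4.2]
gripper_width: 0.1
grasp_force: 3.1
tcp frame -4.3745750768384575 -64.28613456823109 103.75966229475748 16.4
```

```bash
python3 -m pendant '[[[0.02,0.008,0],[0,0,0],0],[[0.02,0.008,0],[0,0,0],0]]'; python3 where.py; python3 -m pendant '[[[0.01,0.004,0],[0,0,0],0],[[0.01,0.004,0],[0,0,0],0]]'; python3 where.py
```

```text
t: 16.65
position: [576.8, -147.7, 103.6]
orientation: [0.558, 0.83, -0.002, -0.002]
wrist_force: [-6.9, -3.6, 4.3]
gripper_width: -0.1
grasp_force: 4.3
tcp frame -4.356529369831513 -64.20742402328746 103.5853628929584 16.65
t: 16.9
position: [576.9, -147.7, 103.6]
orientation: [0.558, 0.83, -0.003, -0.003]
wrist_force: [-9.9, -2.5, 6.2]
gripper_width: -0.1
grasp_force: 5.1
tcp frame -4.3421405276521945 -64.14522118654007 103.59278299705342 16.9
```

```bash
python3 -m pendant '[[[-0.15,-0.06,0],[0,0,0],0],[[-0.5,-0.2,0],[0,0,0],0],[[-0.95,-0.38,0.2],[0,0,0],0],[[-0.95,-0.38,0.8],[0,0,0],0],[[-0.95,-0.38,0.8],[0,0,0],0]]'; python3 where.py
cat > g.py <<'E'
from roll import *
roll(("top","side"),(0,.004,0))
f=env.grab_frame("top");r=env.cut_out("top","edge_guide")
for b in r[:2]:
    v,u=np.nonzero(b["mask"])
    if len(u)<2000:
        q=np.array([back(f,(a,d),102) for a,d in zip(u,v)])[:,:2]-p[:2];cc,ss=np.cos(p[2]),np.sin(p[2]);q=q@np.array([[cc,-ss],[ss,cc]]);print(b["conf"],len(u),np.percentile(q,[2,50,98],axis=0).round(1).tolist())
g=f["color"].astype(int).sum(2)//3
for x in(-.02,0,.02):
    ys=np.arange(-.074,-.034,.002);q=proj(f,w(p,np.c_[np.full(len(ys),x),ys,np.full(len(ys),.098)])).astype(np.float32);c=cv2.remap(g.astype(np.float32),q[:,:1],q[:,1:],1)[:,0];print(x,list(zip((ys*1e3).round().astype(int).tolist(),c.astype(int).tolist())))
E
python3 g.py
```

```text
t: 17.52
position: [489.5, -184.8, 188.6]
orientation: [0.558, 0.83, 0.003, 0.006]
wrist_force: [0.5, 0.6, 0.6]
gripper_width: 0.0
grasp_force: 0.0
tcp frame -2.1992355778640515 -159.06595824864033 188.57800071511173 17.525
roll x,y mm, yaw: [-2.251e+00  7.027e+00 -5.000e-03] cost 0.10419816868279574 [0.83, 0.68]
0.82 282 [[-49.3, -65.6], [-17.6, -50.5], [28.2, -42.8]]
-0.02 [(-74, 122), (-72, 128), (-70, 101), (-68, 83), (-66, 51), (-64, 35), (-62, 31), (-60, 33), (-58, 36), (-56, 35), (-54, 41), (-52, 57), (-50, 92), (-48, 135), (-46, 126), (-44, 111), (-42, 187), (-40, 228), (-38, 233), (-36, 233)]
0 [(-74, 52), (-72, 52), (-70, 57), (-68, 51), (-66, 35), (-64, 32), (-62, 33), (-60, 33), (-58, 31), (-56, 33), (-54, 42), (-52, 53), (-50, 86), (-48, 125), (-46, 113), (-44, 83), (-42, 165), (-40, 230), (-38, 234), (-36, 234)]
0.02 [(-74, 111), (-72, 118), (-70, 125), (-68, 126), (-66, 115), (-64, 121), (-62, 110), (-60, 112), (-58, 117), (-56, 116), (-54, 102), (-52, 75), (-50, 87), (-48, 134), (-46, 128), (-44, 124), (-42, 173), (-40, 223), (-38, 231), (-36, 231)]
```

```bash
R='x'; python3 -m pendant '[[[0,0,0],[0,0,-0.33],0],[[0,0,0],[0,0,-0.66],0],[[0,0,0],[0,0,-1],0]]' && python3 -m pendant '[[[0,0,0],[0,0,-0.33],0],[[0,0,0],[0,0,-0.66],0],[[0,0,0],[0,0,-1],0]]' && python3 -m pendant '[[[0,0,0],[0,0,-0.33],0],[[0,0,0],[0,0,-0.66],0],[[0,0,0],[0,0,-1],0]]' && python3 -m pendant '[[[0,0,-0.4],[0,0,-0.16],0],[[0,0,-0.8],[0,0,-0.16],0],[[0,0,-0.8],[0,0,-0.16],0]]' | head -3; python3 where.py
```

```text
t: 18.2
position: [485.7, -183.4, 182.7]
orientation: [0.747, 0.664, -0.001, -0.001]
wrist_force: [-0.0, -0.5, -1.1]
gripper_width: -0.0
grasp_force: 0.0
t: 18.58
position: [485.7, -183.4, 182.8]
orientation: [0.888, 0.459, -0.001, -0.0]
wrist_force: [0.9, -0.2, -0.6]
gripper_width: -0.2
grasp_force: 0.0
t: 18.95
position: [485.7, -183.3, 182.8]
orientation: [0.974, 0.225, -0.001, -0.0]
wrist_force: [0.2, -0.5, -0.5]
gripper_width: 0.0
grasp_force: 0.0
t: 19.32
position: [483.2, -182.1, 100.4]
orientation: [0.982, 0.188, -0.004, -0.002]
tcp frame -7.108517054038387 -163.98088309921835 100.4354705883826 19.325
```

```bash
python3 -m pendant '[[[0.3,0.09,0.02],[0,0,0],0],[[0.6,0.19,0.02],[0,0,0],0],[[0.82,0.27,0.02],[0,0,0],0],[[0.874,0.295,0.02],[0,0,0],0]]'; python3 where.py; python3 -m pendant '[[[0.03,0.012,0],[0,0,0],0],[[0.06,0.024,0],[0,0,0],0]]'; python3 where.py;  python3 -m pendant '[[[0.02,0.008,0],[0,0,0],0],[[0.03,0.012,0],[0,0,0],0]]'; python3 where.py
```

```text
t: 19.82
position: [575.5, -153.4, 107.0]
orientation: [0.982, 0.19, 0.001, 0.001]
wrist_force: [-0.3, -0.5, 0.6]
gripper_width: -0.3
grasp_force: 0.0
tcp frame 0.4993979444505463 -67.57316185530512 107.02340850854513 19.825
t: 20.08
position: [578.6, -152.7, 106.2]
orientation: [0.982, 0.188, -0.0, 0.0]
wrist_force: [0.3, -1.1, 0.5]
gripper_width: -0.2
grasp_force: 0.0
tcp frame 0.9049131405037301 -64.44813600835059 106.24944566223472 20.075
t: 20.32
position: [581.1, -151.4, 105.9]
orientation: [0.982, 0.188, -0.001, -0.0]
wrist_force: [-3.1, -1.5, 2.1]
gripper_width: 0.2
grasp_force: 1.6
tcp frame 0.6489437794423338 -61.65516235974742 105.85375128064702 20.325
```

```bash
python3 -m pendant '[[[0.02,0.008,0],[0,0,0],0],[[0.02,0.008,0],[0,0,0],0]]'|grep wrist; python3 where.py;  python3 -m pendant '[[[0.02,0.008,0],[0,0,0],0],[[0.02,0.008,0],[0,0,0],0]]'|grep wrist; python3 where.py
```

```text
wrist_force: [-5.9, -0.7, 2.3]
tcp frame 0.745175112821169 -61.55961883886445 105.53751322412549 20.575
wrist_force: [-9.0, -2.3, 5.5]
tcp frame 0.8798666299047255 -61.522360867569134 105.3758687376796 20.825
```

```bash
python3 -m pendant '[[[-0.15,-0.06,0],[0,0,0],0],[[-0.5,-0.2,0],[0,0,0],0],[[-0.95,-0.38,0.2],[0,0,0],0],[[-0.95,-0.38,0.8],[0,0,0],0],[[-0.95,-0.38,0.8],[0,0,0],0]]' | head -3; python3 g.py | head -2; python3 -c "
from workcell import env;print(env.close_job())"
```

```text
t: 21.45
position: [493.5, -189.2, 190.1]
orientation: [0.982, 0.187, 0.005, 0.002]
roll x,y mm, yaw: [-1.832  6.927  0.014] cost 0.12772874415516144 [0.63, 0.73]
0.59 287 [[-50.5, -65.6], [-18.3, -50.1], [28.6, -42.5]]
the job is handed in; nothing more can be done
None
```

The job is handed in at about 21 s: the label roll sits in the cradle, and the edge guide is pushed in from outside until it stopped moving under about 9 N, which I take as snug (the gap was not measured directly). One doubt: on the first guide push, part of the gripper other than the fingertips seems to have pressed on the roll at about 21 N, shifting it about 3 mm towards the fixed guide.

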